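# Shut off the bench air and mark the pipe

## Robot

A 7-joint arm with a two-finger parallel gripper is mounted at the origin on the work surface. World frame = base frame: x ahead of the robot, y to its left, z up, the work surface at z = 0. Lengths are in m, angles in rad, forces in N, time in s.
With the tool pointing down it reaches from about 0.4 to 0.85 m from the base axis. Payload 4.4 kg.
Tool frame: the origin (TCP) lies midway between the tips of the shut fingers; the grasp point (between the pads) lies 19 mm behind it; z points along the fingers, x is the direction in which the jaws open and shut, and the axes are right-handed (so a half turn about z gives the same grasp; the last joint's range is limited). The gripper opens to 94 mm and grips with 3 to 60 N. Pads are 16 mm wide; open, the fingers measure 119 mm over their backs; the gripper's body (75 mm by 177 mm) begins 78 mm behind the grasp point.
Start: joints at [-1.167, 0.628, 0.038, 1.517, -0.027, 0.996, -0.02], TCP at [0.294, 0.58, 0.205] pointing down, gripper open.
Joint ranges: [-3.06, 3.06], [-0.37, 2.12], [-1.25, 1.32], [0.18, 2.47], [-1.1, 4.24], [0.23, 1.98], [-2.94, 2.94]. Speed limits (rad/s): [2.57, 2.57, 3.14, 3.14, 3.14, 3.14, 3.14].

## Interface

Orientations are given as a rotation vector (axis times angle).
In Python, from station import * gives the robot as it stands. The module is installed in compiled form; this text tells all that it offers.
- The arm moves only by the shell command python3 -m jog 'ROWS' [FORCE]. ROWS is JSON, a list of rows, each a list of 5 numbers: the finger opening in m, from 0 to 0.094, then the shift along the tool's x, y, z in m, then the turn about the tool's z in degrees. A call has 1 to 20 rows; each row shifts and turns the commanded pose from where the row before left it, along the tool's axes as they then stand; what a row does not reach is not made up. A row lasts 1/8 s, in which the tool goes at most 62.5 mm and 10.7 degrees, less where a joint would pass 70% of its speed; a pose out of reach is approached as far as the arm can. A call is refused whole if a number of a shift passes 0.0625 or a number of a turn 10.7, either way. A call with a gripper value outside its range is refused whole. The fingers move at their own pace and stop on an object; FORCE is the grip in N (left out, the last holds). Time passes only in rows, so rows that do not move let the fingers close. It gives the time, the measured TCP pose, the force and the opening at its end, in the units of the state.
- observe(): the state, without advancing time (a new reading comes with each control period).
- get_image(name): name is "scene" or "side" or "wrist"; returns a dict with "frame" (384x512x3 uint8, blue, green, red), "z_map" (384x512 float32, m along the optical axis (not along the pixel's ray), 0 where there is no reading), "fx", "fy", "cx", "cy" (pixels), "world_from_camera" (4x4, takes a point from camera to world coordinates). Camera axes: x right, y down, z forward; pixel columns grow to the right and rows downward; lengths in m; the calibration is good to about 2 mm. A picture is of the moment at which its call begins.
- sign_off(): hands the job in, once; it reports no verdict.
Trained networks look in a picture, given as the dict that the camera call returned (one of the last four; its "shot" number tells which), for a name from the list of things; names that differ only in an ending like _2 or _b are one class to them, and where a whole thing is asked for, a point or a joint stands for the part that bears it (a point fixed in the world has none). Each returns a list of dicts, best first, with "conf" (0 to 1); they miss things now and then, are a little off and sometimes report something else, mostly with a low value. They report only what shows in the picture. A call takes as long as a camera call. They do not tell look-alikes from the thing itself.
- look_for(name, picture): "position" ([column, row] as shares, 0 to 1, of the picture: columns of its width, rows of its height, amid what is visible of it).
- place_of(name, picture): "position" ([column, row] as shares, 0 to 1, of the picture: columns of its width, rows of its height: a listed point, or the origin of a listed thing).
The state is a dict: "t": time; "joint_pos": joint angles; "qvel": joint speeds; "effort": joint torques, N m; "ee_pos": TCP position; "ee_rot": TCP orientation; "ft_force": force on the tool from outside, world axes, zero at the start; "ft_torque": the same for the moment, N m; "opening": finger opening in m.
Only numpy, scipy, OpenCV 4.12 (cv2) and the standard library are available. Lean on these libraries where they do the work, as an engineer would, in place of code of your own. Each camera call takes 0.05 s, during which the arm holds its last target.

## Task

Shut off the bench's compressed-air feed: turn the valve wheel clockwise until red fills the indicator window and no other colour shows. Then snap the red marker clip, which lies on its side on the bench, fully home over the bare blue pipe between the valve and the filter, with its fin upright, and leave the tin, the bearing and the spanner where they are.

Things in the scene. Friction and masses are not known exactly. Their poses are not given: they have to be found in the camera images.
- air_feed: Fixed compressed-air feed on an aluminium plate (120 x 345 x 8 mm). Origin: on the bench, under the valve's axis; z up, y along the blue pipe (34 mm diameter, axis 110 mm above the bench) towards the grey filter block (y = 154 to 210 mm, 56 mm wide, knob top at 189 mm); x away from the robot. On the valve sits a round indicator housing, 140 mm diameter, 148 to 164 mm above the bench.
- window (a point): Centre of the white-framed window in the top of the indicator housing, 53 mm from the valve's axis on its +x side (away from the robot). It is 22 degrees wide, from radius 40 to 66 mm.
- wheel (a joint): Angle of the valve wheel (rad), growing clockwise seen from above. Its disc under the window is white with three 40-degree sectors: green (air on) is centred in the window at 0, red (shut) at 2.094, yellow (vent) at 4.189; red alone fills the window within 0.157 rad of its centre. About 0.25 N m of friction; it stays where it is left. Stops at -0.8 and 4.6.
- grip_bar (a point): Point on the valve's axis in the upright black grip bar of the wheel, 203 mm above the bench. The bar is 70 mm long, 18 mm thick and 36 mm high (179 to 215 mm above the bench) on a black disc of 64 mm diameter. The point's x axis runs along the bar (to the end with the white line), z up; it turns with the wheel.
- pipe_spot (a point): Point on the pipe's axis, 110 mm above the bench, in the middle of the bare length (84 mm long, between indicator housing and filter block), where the marker's bore centre must come. Axes as air_feed: y along the pipe, z up.
- marker: Red plastic clip-on pipe marker, about 120 g. Origin: centre of its bore; y along the bore, z towards the fin. Back block: 46 mm in x, 60 in y, from z = 17 to 33 mm. Two sprung arms below hug the pipe; flared tips are 46 mm apart, at z = -28 mm. It starts on its side, z level and pointing roughly to the robot's side, origin 23 mm above the bench; it can also stand on its arm tips, fin up.
- fin (a point): Middle of the marker's grip fin, 57 mm from the bore centre along the marker's z. The fin, with white bands, is 14 mm thick (marker's x), 60 mm long (y) and reaches from z = 31 to 71 mm. Axes as marker.
- marker_left (a joint): Opening of the marker's sprung arm on its -x side (rad): 0 relaxed, about 0.2 while passing the pipe's widest point, near 0 again when snapped on. Pushing the marker squarely down over the pipe takes about 10 to 15 N.
- marker_right (a joint): The same for the arm on its +x side.
- grease_tin: Yellow tin, 76 mm diameter, 85 mm high, standing; origin at the centre of its underside. Bystander.
- bearing: Steel bearing ring, 90 mm diameter, 23 mm high, lying flat; origin at the centre of its underside. Bystander.
- spanner: Steel spanner, 190 mm long, lying flat along its x axis. Bystander.
Things that resemble listed ones, but are neither listed nor needed, are in the scene too. There is more than one size of the marker; the job needs the smallest.

How it is judged:
By the outcome, as a careful person would: the job done as asked, in the order asked, and still so for the second after the job is handed in, with the robot touching nothing.
It also fails if it takes over 67 s, if anything falls off the work surface, if the arm or the gripper's body presses on something with over 40 N, if the wrist force passes 120 N, or if a joint passes its speed limit or range.

## Working session

There is one attempt and no reset: what is moved stays moved. The work goes in short steps, Python scripts to look and compute and a shell command to move; the robot and the scene stay as the last step left them, time stands still between calls to the robot, and variables do not carry over. Pictures are saved under pics/ and viewed, and the job is handed in when it is done.

```bash
mkdir -p pics; python3 - <<'E'
from station import *
import cv2,numpy as np
s=observe();print({k:np.round(v,3).tolist() for k,v in s.items()})
for n in["scene","side","wrist"]:
    p=get_image(n);cv2.imwrite(f"pics/{n}0.png",p["frame"])
    print(n,np.round(p["world_from_camera"],3).tolist(),p["fx"],p["cx"],p["cy"])
    for t in["marker","fin","grip_bar","window","pipe_spot","air_feed","grease_tin"]:
        for f in(look_for,place_of):
            try:print(t,f.__name__,[(round(d["conf"],2),np.round(np.array(d["position"])*[512,384]).tolist()) for d in f(t,p)][:4])
            except Exception as e:print(t,e)
E
```

```text
{'t': 0.0, 'joint_pos': [-1.167, 0.629, 0.038, 1.518, -0.027, 0.996, -0.02], 'qvel': [-0.001, -0.0, -0.001, 0.0, -0.002, -0.002, -0.002], 'effort': [-0.0, -54.974, 1.143, -18.663, -0.052, 0.024, 0.0], 'ee_pos': [0.294, 0.579, 0.205], 'ee_rot': [2.677, 1.643, -0.002], 'ft_force': [-0.712, 0.175, 0.397], 'ft_torque': [-0.005, -0.01, 0.065], 'opening': 0.094}
scene [[0.803, 0.375, -0.463, 1.006], [0.595, -0.476, 0.648, -0.66], [0.023, -0.795, -0.606, 0.736], [0.0, 0.0, 0.0, 1.0]] 349.8707021882334 252.9906152851405 191.75699681913028
marker call [(0.97, [179.0, 278.0]), (0.7, [148.0, 232.0]), (0.64, [281.0, 286.0])]
marker call [(0.76, [187.0, 275.0]), (0.67, [157.0, 230.0]), (0.66, [277.0, 282.0]), (0.16, [244.0, 191.0])]
fin call [(0.9, [152.0, 233.0]), (0.74, [179.0, 276.0]), (0.71, [287.0, 288.0])]
fin call [(0.92, [130.0, 235.0]), (0.8, [308.0, 285.0]), (0.69, [165.0, 277.0])]
grip_bar call [(0.68, [274.0, 179.0])]
grip_bar call [(0.58, [271.0, 173.0])]
window call [(0.37, [179.0, 333.0])]
window call [(0.63, [290.0, 193.0])]
pipe_spot call [(0.85, [281.0, 202.0])]
pipe_spot call [
[... 925 characters left out ...]
9.0])]
pipe_spot call [(0.75, [181.0, 226.0]), (0.62, [230.0, 171.0])]
air_feed call [(0.69, [244.0, 188.0]), (0.56, [320.0, 269.0])]
air_feed call [(0.84, [257.0, 221.0])]
grease_tin call [(0.71, [183.0, 218.0])]
grease_tin call [(0.68, [182.0, 230.0])]
wrist [[0.453, 0.864, 0.221, 0.231], [0.892, -0.439, -0.112, 0.612], [0.0, 0.247, -0.969, 0.384], [0.0, 0.0, 0.0, 1.0]] 334.60585959952556 254.18053364373804 191.6229695545994
marker call []
marker call []
fin call []
fin call []
grip_bar call [(0.35, [142.0, 362.0])]
grip_bar call []
window call []
window call [(0.17, [143.0, 347.0])]
pipe_spot call []
pipe_spot call []
air_feed call []
air_feed call []
grease_tin call []
grease_tin call []
```

```bash
python3 - <<'E'
import cv2
for n in["scene","side"]:
    i=cv2.imread(f"pics/{n}0.png");cv2.imwrite(f"pics/{n}0b.png",cv2.resize(i,(800,600),interpolation=cv2.INTER_CUBIC))
E
```

```text
(no output)
```

View pics/scene0b.png

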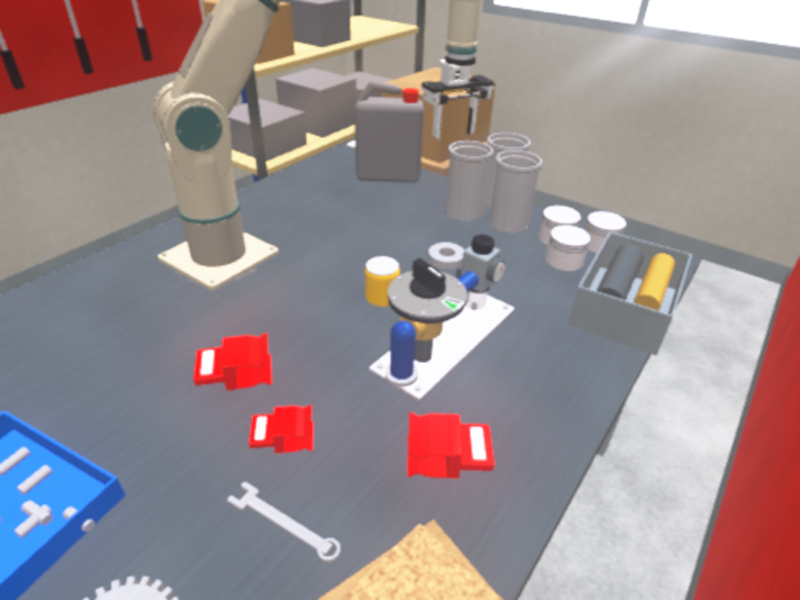

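View pics/side0b.png

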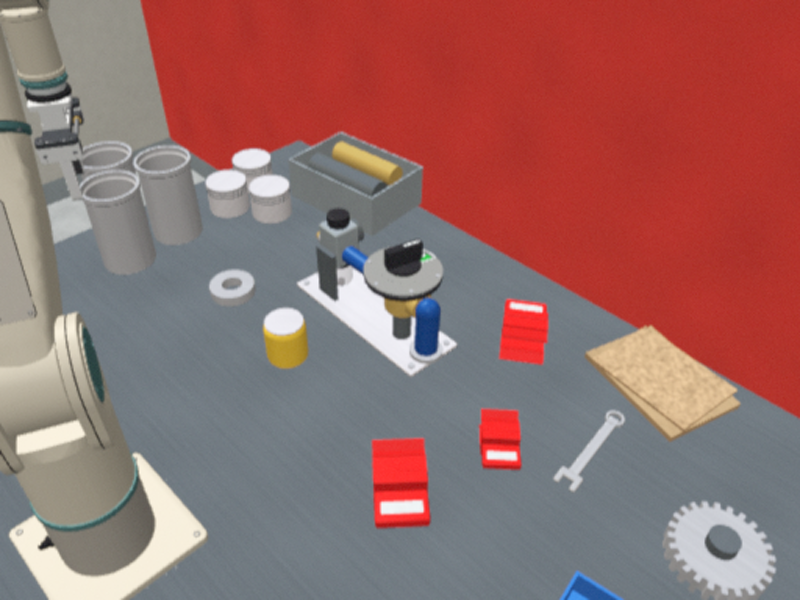

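The scene view (800x600) shows three red clips at (235,362), (283,428) and (450,445). In the side view they are at (400,482), (500,438) and (525,330). The middle one looks smallest, and I'll check that by measuring from depth. The window at scene (452,303) shows green.

```bash
cat > h.py <<'E'
import numpy as np,cv2
def cloud(p):
    z=p["z_map"];v,u=np.indices(z.shape)
    c=np.stack([(u-p["cx"])*z/p["fx"],(v-p["cy"])*z/p["fy"],z],-1)
    T=p["world_from_camera"];w=c@T[:3,:3].T+T[:3,3];w[z<=0]=np.nan
    return w
def pix(p,u,v,zw):
    "intersect ray with world z plane"
    T=p["world_from_camera"];d=T[:3,:3]@np.array([(u-p["cx"])/p["fx"],(v-p["cy"])/p["fy"],1]);o=T[:3,3]
    return o+d*(zw-o[2])/d[2]
def proj(p,w):
    T=np.linalg.inv(p["world_from_camera"]);c=T[:3,:3]@np.asarray(w)+T[:3,3]
    return np.array([c[0]*p["fx"]/c[2]+p["cx"],c[1]*p["fy"]/c[2]+p["cy"]])
def red(f):
    h=cv2.cvtColor(f,cv2.COLOR_BGR2HSV);return (((h[...,0]<8)|(h[...,0]>172))&(h[...,1]>150)&(h[...,2]>90)).astype(np.uint8)
E
python3 - <<'E'
from station import *
from h import *
for n in["scene","side"]:
    p=get_image(n);W=cloud(p);f=p["frame"]
    h=cv2.cvtColor(f,cv2.COLOR_BGR2HSV)
    ins=(W[...,2]>0.006)&(W[...,2]<0.12)&(W[...,0]>.2)&(W[...,0]<1.1)
    m=(ins&(red(f)>0)).astype(np.uint8)
    k,l,st,ce=cv2.connectedComponentsWithStats(m)
    for i in range(1,k):
        if st[i,4]<150: continue
        P=W[l==i];r=cv2.minAreaRect(P[:,:2].astype(np.float32)*1000)
        print(n,"red px",ce[i].round(),"rect",np.round(r[0]),np.round(r[1]),round(r[2]),"ztop",np.percentile(P[:,2],[50,98]).round(3))
        x,y,w,hh=st[i,:4]
        q=f[max(y-15,0):y+hh+15,max(0,x-25):x+w+25];cv2.imwrite(f"pics/{n}_red{i}.png",cv2.resize(q,None,fx=5,fy=5,interpolation=cv2.INTER_CUBIC))
    # housing top
    a=(W[...,2]>.158)&(W[...,2]<.17)&(W[...,0]>.35)&(W[...,0]<1)&(np.abs(W[...,1])<.5)
    k,l,st,ce=cv2.connectedComponentsWithStats(a.astype(np.uint8))
    for i in range(1,k):
        if st[i,4]>60:
            P=W[l==i];print(n,"housing-ish",ce[i].round(),cv2.minEnclosingCircle(P[:,:2].astype(np.float32)*1000),P.mean(0).round(3))
    # grip bar top
    a=(W[...,2]>.205)&(W[...,2]<.222)&(h[...,2]<70)&(W[...,0]>.35)&(W[...,0]<1)
    k,l,st,ce=cv2.connectedComponentsWithStats(a.astype(np.uint8))
    for i in range(1,k):
        if st[i,4]>20:
            P=W[l==i];print(n,"dark high",ce[i].round(),cv2.minAreaRect(P[:,:2].astype(np.float32)*1000),st[i,4])
    # blue pipe
    a=(h[...,0]>105)&(h[...,0]<128)&(h[...,1]>150)&(W[...,2]>.112)&(W[...,2]<.132)
    k,l,st,ce=cv2.connectedComponentsWithStats(a.astype(np.uint8))
    for i in range(1,k):
        if st[i,4]>15:
            P=W[l==i];print(n,"blue",ce[i].round(),P.mean(0).round(3),cv2.minAreaRect(P[:,:2].astype(np.float32)*1000),st[i,4])
    y0,x0=(110,200)
    cv2.imwrite(f"pics/{n}_valve.png",cv2.resize(f[130:260,190:340],None,fx=5,fy=4.5,interpolation=cv2.INTER_CUBIC)[:,:])
E
```

```text
scene red px [151. 231.] rect [ 346. -245.] [129.  84.] 48 ztop [0.05  0.063]
scene red px [182. 274.] rect [ 523. -295.] [97. 63.] 43 ztop [0.041 0.048]
scene red px [284. 285.] rect [ 761. -160.] [131.  83.] 34 ztop [0.053 0.063]
scene housing-ish [307. 163.] ((606.4080810546875, 184.42892456054688), 36.17417526245117) [0.613 0.172 0.164]
scene housing-ish [272. 190.] ((598.6853637695312, 4.649229526519775), 71.99755859375) [ 0.607 -0.011  0.164]
scene dark high [272. 174.] ((599.946044921875, -5.509212493896484), (7.992035865783691, 62.45072555541992), 80.41413116455078) 49
scene blue [299. 178.] [0.61  0.137 0.124] ((608.5640869140625, 138.70509338378906), (37.248172760009766, 20.667844772338867), 86.364013671875) 66
scene blue [258. 210.] [ 0.602 -0.068  0.128] ((601.5960083007812, -67.44281005859375), (32.44327163696289, 18.838302612304688), 42.03620529174805) 67
side red px [335. 212.] rect [ 761. -162.] [133.  80.] 35 ztop [0.054 0.061]
side red px [320. 279.] rect [ 523. -296.] [101.  60.] 42 ztop [0.039 0.046]
side red px [256. 307.] rect [ 346. -247.] [134.  80.] 48 ztop [0.053 0.061]
side housing-ish [216. 147.] ((606.1619873046875, 183.45458984375), 35.993167877197266) [0.598 0.173 0.162]
side housing-ish [257. 177.] ((599.0657958984375, -0.03457034379243851), 71.70361328125) [ 0.586 -0.01   0.162]
side dark high [256. 160.] ((598.4412231445312, 0.4925041198730469), (18.250728607177734, 68.17066192626953), 71.70555114746094) 103
side blue [227. 164.] [0.598 0.13  0.12 ] ((601.9979858398438, 127.73872375488281), (62.01420974731445, 28.50389862060547), 87.22522735595703) 116
side blue [274. 197.] [ 0.59  -0.069  0.123] ((593.8951416015625, -65.84455871582031), (35.1916389465332, 35.775611877441406), 42.07882308959961) 134
```

View pics/scene_valve.png

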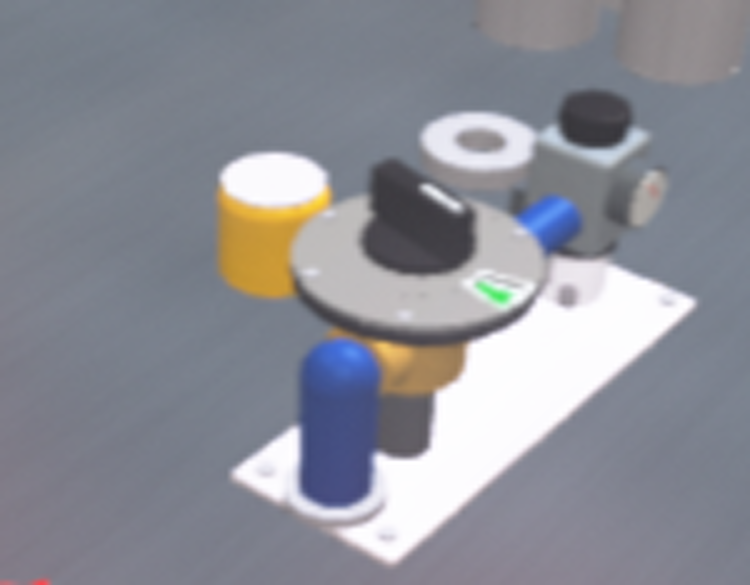

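View pics/side_valve.png

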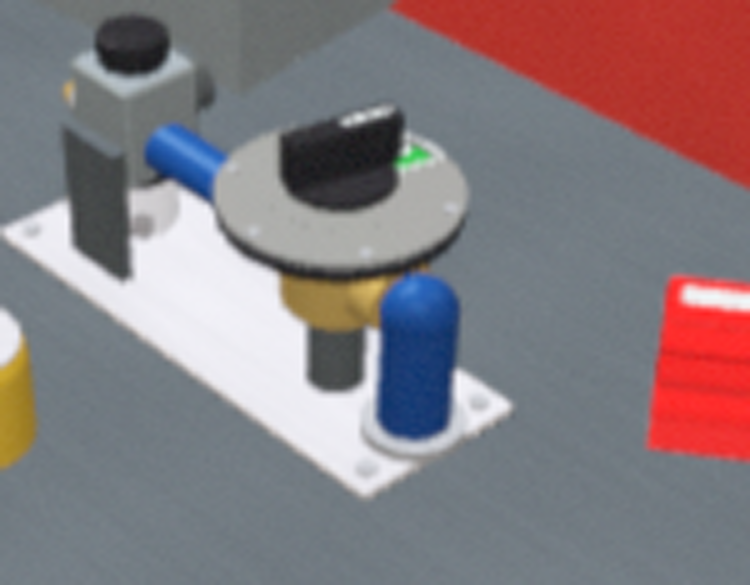

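By depth, the clip at scene px (182,274), world (0.523,-0.295), measures 63 mm wide, about 99 mm long and 46 mm high. The other two measure about 83 x 131 x 62 mm. The job needs the smallest, so it's that one, and I'll confirm it in a crop before reaching. The valve axis is near (0.599,0.001), and the bar end with the white line points to about -18°.

```bash
python3 -m jog '[[0.094,0,0,-0.06,0],[0.094,0,0,-0.06,0],[0.094,-0.0343,0.0486,0,0],[0.094,-0.0343,0.0486,0,0],[0.094,-0.0343,0.0486,0,0],[0.094,-0.0343,0.0486,0,0],[0.094,-0.0343,0.0486,0,0],[0.094,-0.0343,0.0486,0,0],[0.094,-0.0343,0.0486,0,0],[0.094,-0.0343,0.0486,0,0],[0.094,-0.0343,0.0486,0,0],[0.094,-0.0343,0.0486,0,0],[0.094,-0.0343,0.0486,0,0],[0.094,0,0,0,0]]'
python3 - <<'E'
from station import *
from h import *
s=observe();print(s["ee_pos"],s["ee_rot"],s["joint_pos"])
p=get_image("wrist");cv2.imwrite("pics/w1.png",p["frame"]);W=cloud(p);np.savez("w1.npz",**{k:v for k,v in p.items()})
h=cv2.cvtColor(p["frame"],cv2.COLOR_BGR2HSV)
a=(W[...,2]>.205)&(W[...,2]<.222)&(h[...,2]<90)
k,l,st,ce=cv2.connectedComponentsWithStats(a.astype(np.uint8))
for i in range(1,k):
    if st[i,4]>40: print(ce[i].round(),cv2.minAreaRect(W[l==i][:,:2].astype(np.float32)*1000),st[i,4])
for t in["grip_bar","window","pipe_spot"]:
    print(t,[(round(d["conf"],2),(np.array(d["position"])*[512,384]).round().tolist()) for d in place_of(t,p)])
E
```

```text
t: 4.1
ee_pos: [0.6012, -0.0054, 0.3251]
ee_rot: [2.682, 1.629, -0.002]
ft_force: [-0.4, 0.3, -1.0]
opening: 0.0944
[ 0.60123033 -0.00543957  0.32514411] [ 2.68207255e+00  1.62935159e+00 -2.34449194e-03] [-0.1710099   0.45799077  0.20777334  1.4932854  -0.09408398  1.1998373
  1.14184644]
[262. 176.] ((600.0012817382812, 4.811845779418945), (17.97027015686035, 68.79190063476562), 73.76641082763672) 1267
grip_bar [(0.86, [267.0, 183.0])]
window [(0.76, [282.0, 217.0])]
pipe_spot [(0.75, [351.0, 121.0])]
```

View pics/w1.png

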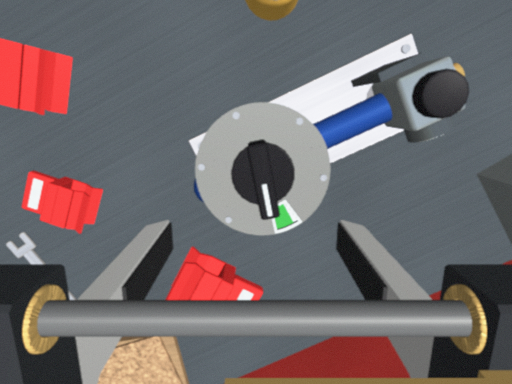

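```bash
python3 - <<'E'
from h import *
p=dict(np.load("w1.npz"));W=cloud(p);f=p["frame"];h=cv2.cvtColor(f,cv2.COLOR_BGR2HSV)
w=pix(p,282,217,.164);print("window",w)
a=(W[...,2]>.155)&(W[...,2]<.170)&(W[...,0]<.68)&(W[...,1]<.09);k,l,st,ce=cv2.connectedComponentsWithStats(a.astype(np.uint8));i=1+st[1:,4].argmax()
P=W[l==i];print("housing",cv2.minEnclosingCircle(P[:,:2].astype(np.float32)*1000))
a=(h[...,0]>105)&(h[...,0]<128)&(h[...,1]>150)&(W[...,2]>.118)&(W[...,0]>.5)&(W[...,1]>.06)
P=W[a];q=cv2.fitLine(P[P[:,2]>.122][:,:2].astype(np.float32),cv2.DIST_HUBER,0,.001,.001).ravel();print("pipe line",q, np.degrees(np.arctan2(q[1],q[0])),P[:,2].max())
a=(W[...,2]>.18)&(W[...,2]<.196)&(W[...,1]>.1);k,l,st,ce=cv2.connectedComponentsWithStats(a.astype(np.uint8));i=1+st[1:,4].argmax();print("knob",cv2.minEnclosingCircle(W[l==i][:,:2].astype(np.float32)*1000))
# angles of green & window around axis
c=np.array([.600,.0035])
g=(h[...,0]>45)&(h[...,0]<80)&(h[...,1]>120);G=W[g]
vv,uu=np.where(g);G=np.array([pix(p,u,v,.163) for u,v in zip(uu,vv)])
A=np.degrees(np.arctan2(G[:,1]-c[1],G[:,0]-c[0]));R=np.hypot(G[:,0]-c[0],G[:,1]-c[1]);print("green",np.percentile(A,[1,10,50,90,99]),R.min(),R.max())
g=(h[...,1]<40)&(h[...,2]>225);vv,uu=np.where(g);G=np.array([pix(p,u,v,.163) for u,v in zip(uu,vv)])
R=np.hypot(G[:,0]-c[0],G[:,1]-c[1]);G=G[(R>.038)&(R<.069)];A=np.degrees(np.arctan2(G[:,1]-c[1],G[:,0]-c[0]));print("white",np.percentile(A,[1,10,50,90,99]))
cv2.imwrite("pics/w1c.png",cv2.resize(f[100:250,170:360],None,fx=4,fy=4,interpolation=cv2.INTER_CUBIC))
E
```

```text
window [0.65411104 0.00070169 0.164     ]
housing ((601.0050659179688, 4.54913854598999), 70.07647705078125)
pipe line [0.04224266 0.99910736 0.60500205 0.11948456] 87.57895 0.18163742991362508
knob ((608.1011962890625, 185.5673370361328), 21.852815628051758)
green [-10.96540387  -9.02230845  -2.10778293   3.16976759   4.37777726] 0.04194342720848731 0.06486826553972641
white [-18.42313465 -15.15074975   6.09264783  10.6615353   11.80566149]
```

View pics/w1c.png

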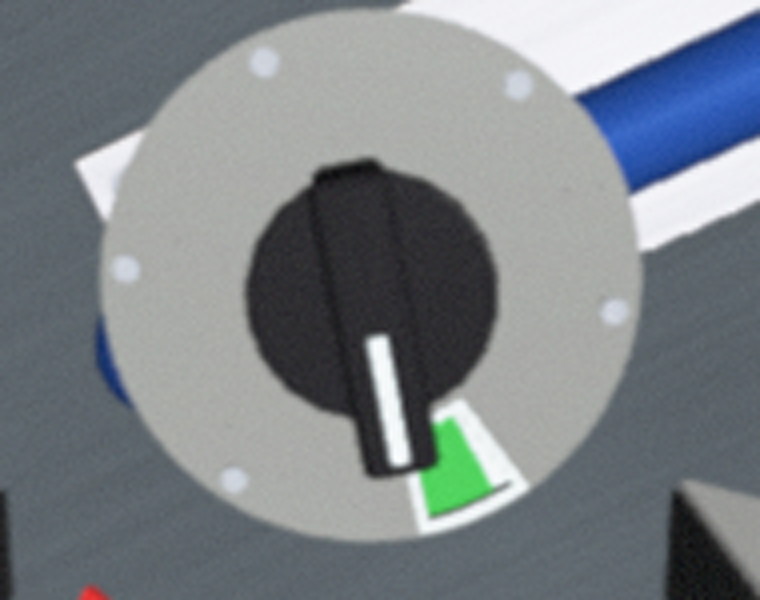

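The wheel is at about 0.24 rad, with the bar at -17° and the window centre at -2.4°. It needs about +106° clockwise. I'll align, descend and grip first.

```bash
python3 -m jog '[[0.094,0.0088,-0.0034,0,-10.7],[0.094,0,0,0.045,0],[0.094,0,0,0.045,0],[0.094,0,0,0.047,0],[0.094,0,0,0,0],[0.0,0,0,0,0],[0,0,0,0,0],[0,0,0,0,0],[0,0,0,0,0],[0,0,0,0,0]]' 60
```

```text
t: 5.55
ee_pos: [0.6011, 0.0105, 0.1887]
ee_rot: [2.513, 1.886, 0.0]
ft_force: [-0.2, 0.5, 0.2]
opening: 0.0474
```

```bash
python3 -m jog '[[0,-0.006,0.001,0,0],[0,0,0,0,0],[0,0,0,0,0],[0,0,0,0,0],[0,0,0,0,0],[0,0,0,0,0]]'
```

```text
t: 6.3
ee_pos: [0.6002, 0.0041, 0.1884]
ee_rot: [2.513, 1.885, -0.001]
ft_force: [-0.4, -2.0, -0.5]
opening: 0.0177
```

```bash
python3 -m jog '[[0,0,0,0,8],[0,0,0,0,9],[0,0,0,0,9],[0,0,0,0,9],[0,0,0,0,9],[0,0,0,0,9],[0,0,0,0,9],[0,0,0,0,9],[0,0,0,0,9],[0,0,0,0,9],[0,0,0,0,9],[0,0,0,0,8],[0,0,0,0,0],[0,0,0,0,0]]'
python3 - <<'E'
from station import *
from h import *
for n in("scene","side"):
    p=get_image(n);cv2.imwrite(f"pics/{n}2.png",cv2.resize(p["frame"][130:230,200:330],None,fx=6,fy=6,interpolation=cv2.INTER_CUBIC)) 
E
```

```text
t: 8.05
ee_pos: [0.5999, 0.0039, 0.1884]
ee_rot: [3.018, -0.87, -0.001]
ft_force: [-2.2, -3.8, 2.2]
opening: 0.0176
```

View pics/scene2.png

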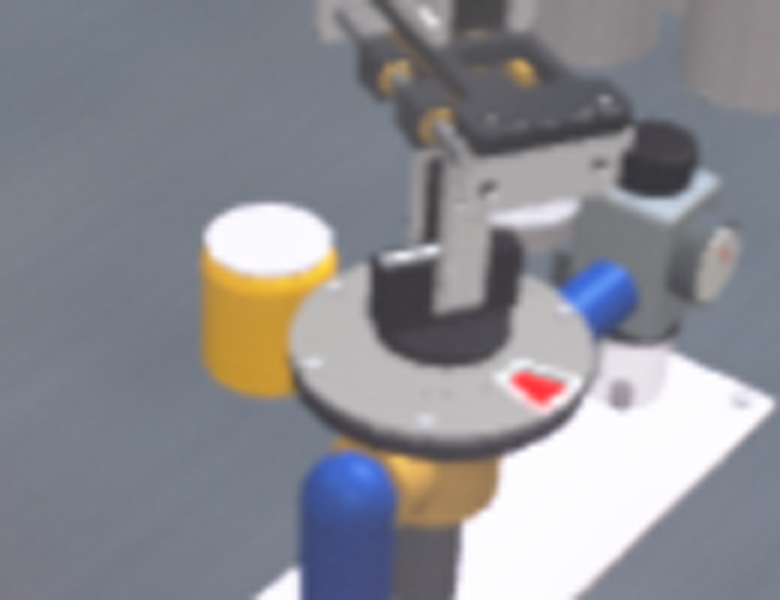

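In the scene crop at (540,387) the window shows solid red. Now release, lift and check with the wrist camera.

```bash
python3 -m jog '[[0.094,0,0,0,0],[0.094,0,0,0,0],[0.094,0,0,0,0],[0.094,0,0,-0.04,0],[0.094,0,0,-0.06,0],[0.094,0,0,-0.06,0],[0.094,0,0,0,0],[0.094,0,0,0,0]]'
python3 - <<'E'
from station import *
from h import *
p=get_image("wrist");cv2.imwrite("pics/w3.png",p["frame"]);np.savez("w3.npz",**p)
W=cloud(p);f=p["frame"];h=cv2.cvtColor(f,cv2.COLOR_BGR2HSV)
c=np.array([.6005,.004]);
vv,uu=np.where(red(f)>0);G=np.array([pix(p,u,v,.163) for u,v in zip(uu,vv)])
D=G[:,:2]-c;R=np.hypot(*D.T);k=(R<.068)&(R>.03);print("red ang",np.percentile(np.degrees(np.arctan2(D[k,1],D[k,0])),[1,50,99]),k.sum())
a=(W[...,2]>.205)&(W[...,2]<.222)&(h[...,2]<90)
k,l,st,ce=cv2.connectedComponentsWithStats(a.astype(np.uint8))
for i in range(1,k):
    if st[i,4]>100: print(ce[i].round(),cv2.minAreaRect(W[l==i][:,:2].astype(np.float32)*1000),st[i,4])
a=(W[...,2]>.155)&(W[...,2]<.170)&(W[...,1]<.09);k,l,st,ce=cv2.connectedComponentsWithStats(a.astype(np.uint8));i=1+st[1:,4].argmax()
print(ce[i],cv2.minEnclosingCircle(W[l==i][:,:2].astype(np.float32)*1000))
s=observe();print(s["joint_pos"].round(2))
E
```

```text
t: 9.15
ee_pos: [0.6, 0.0051, 0.3479]
ee_rot: [-3.018, 0.871, 0.001]
ft_force: [-0.2, -0.6, -0.7]
opening: 0.0923
red ang [-11.47243582  -2.04242005   7.12433766] 343
[255. 179.] ((601.5167846679688, 4.983089447021484), (68.62535858154297, 17.646560668945312), 57.46269989013672) 1122
[255.08925103 168.6006907 ] ((600.891845703125, 4.071164608001709), 70.02892303466797)
[-0.5   0.52  0.75  1.47 -0.36  1.3  -0.28]
```

View pics/w3.png

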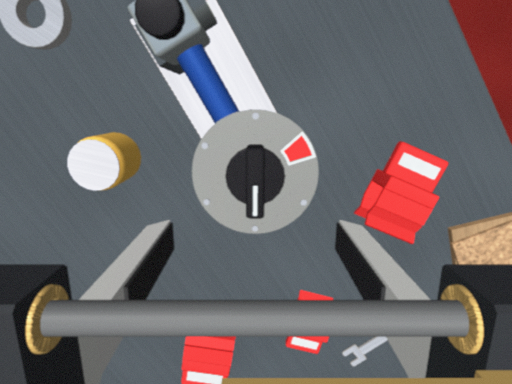

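The wrist picture shows the window at (298,150) solid red, centred within 1° by measurement, and the bar at -122.5°. The wheel is done. Next I'll measure the marker pose and confirm its identity in a crop.

```bash
python3 - <<'E'
from station import *
from h import *
ims=[]
for n in["scene","side"]:
    p=get_image(n);W=cloud(p);f=p["frame"];h=cv2.cvtColor(f,cv2.COLOR_BGR2HSV)
    near=(np.hypot(W[...,0]-.523,W[...,1]+.295)<.075)&(W[...,2]>.006)
    P=W[near]
    r=cv2.minAreaRect(P[:,:2].astype(np.float32)*1000);print(n,r, "h",np.percentile(P[:,2],98))
    wh=near&(h[...,1]<60)&(h[...,2]>170);print("white",W[wh].mean(0),wh.sum())
    hi=P[P[:,2]>.036];print("block top centre",cv2.minAreaRect(hi[:,:2].astype(np.float32)*1000))
    fi=P[(P[:,2]>.022)&(P[:,2]<.033)];print("fin top",fi.mean(0))
    v,u=np.where(near);ims.append(cv2.resize(f[int(v.mean())-55:int(v.mean())+55,int(u.mean())-70:int(u.mean())+70],(400,314),interpolation=cv2.INTER_CUBIC))
cv2.imwrite("pics/mk.png",np.hstack(ims))
E
```

```text
scene ((521.8638305664062, -294.87237548828125), (98.101318359375, 63.46845245361328), 43.313331604003906) h 0.047653576186874026
white [ 0.49935082 -0.31628202  0.03105072] 83
block top centre ((535.5580444335938, -281.88677978515625), (60.5416145324707, 63.44165802001953), 43.1427001953125)
fin top [ 0.50443969 -0.31929396  0.02991967]
side ((523.7703247070312, -296.107666015625), (101.18468475341797, 60.5374641418457), 42.00059127807617) h 0.0457688553929611
white [ 0.50155693 -0.3164542   0.02809208] 91
block top centre ((537.6688232421875, -283.6808776855469), (62.93968963623047, 60.38378143310547), 40.562110900878906)
fin top [ 0.50128654 -0.31553391  0.02771657]
```

View pics/mk.png

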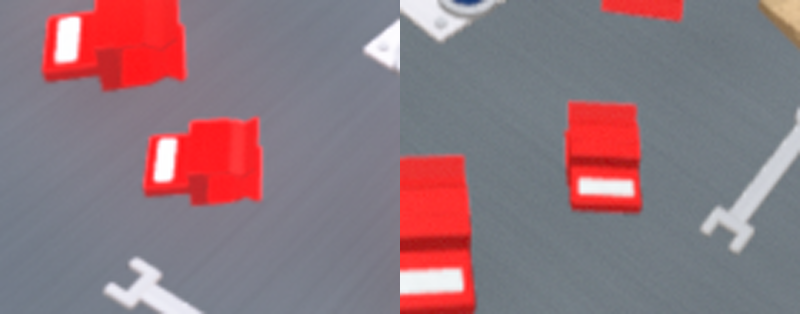

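The crop shows the small clip (left panel (205,160), right panel (603,158)), clearly smaller than the clip beside it and 46 mm high, so it's the listed marker. Its fin points to yaw 222.7° and its centre is (0.523,-0.2955).

The tool can only point down, so it can't tilt the clip. I'll pinch the fin's edge lightly across its two ends so the clip swings upright under its own weight, stand it on its arm tips, then regrasp across the fin.

```bash
python3 -m jog '[[0.094,0,0,0,7.5],[0.094,0,0,0,7.5],[0.094,0.0281,0.0516,0,0],[0.094,0.0281,0.0516,0,0],[0.094,0.0281,0.0516,0,0],[0.094,0.0281,0.0516,0,0],[0.094,0.0281,0.0516,0,0],[0.094,0.0281,0.0516,0,0],[0.094,0,0,0.05,0],[0.094,0,0,0.05,0],[0.094,0,0,0.05,0],[0.094,0,0,0,0],[0.094,0,0,0,0]]'
python3 - <<'E'
from station import *
from h import *
p=get_image("wrist");cv2.imwrite("pics/w4.png",p["frame"]);W=cloud(p);f=p["frame"]
near=(np.hypot(W[...,0]-.523,W[...,1]+.295)<.075)&(W[...,2]>.01)&(W[...,2]<.06);P=W[near];print(cv2.minAreaRect(P[:,:2].astype(np.float32)*1000),near.sum())
print(observe()["joint_pos"].round(2))
E
```

```text
t: 10.92
ee_pos: [0.4881, -0.3304, 0.1996]
ee_rot: [2.878, -1.258, 0.002]
ft_force: [-0.3, -0.2, 0.2]
opening: 0.0937
((525.02783203125, -294.7303161621094), (99.03150939941406, 60.140838623046875), 42.3090705871582) 5885
[ 0.11  0.65  0.73  1.71 -0.5   0.98  0.2 ]
```

View pics/w4.png

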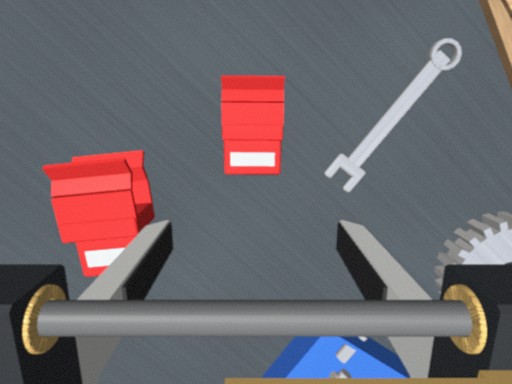

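The wrist picture shows the small marker at (252,125), its fin edge at row 173 facing the tool. The big clip at (100,210) and the spanner at (395,110) are clear of the fingers. Descend and pinch with 3 N.

```bash
python3 -m jog '[[0.094,-0.002,-0.001,0.06,0],[0.094,0,0,0.06,0],[0.094,0,0,0.04,0],[0.094,0,0,0.021,0],[0.04,0,0,0,0],[0.04,0,0,0,0],[0.04,0,0,0,0],[0.04,0,0,0,0],[0.04,0,0,0,0],[0.04,0,0,0,0]]' 3
python3 - <<'E'
from station import *
from h import *
p=get_image("wrist");cv2.imwrite("pics/w5.png",p["frame"])
E
```

```text
t: 12.22
ee_pos: [0.4873, -0.3279, 0.0178]
ee_rot: [2.878, -1.258, 0.002]
ft_force: [0.7, -1.0, 1.8]
opening: 0.0599
```

View pics/w5.png

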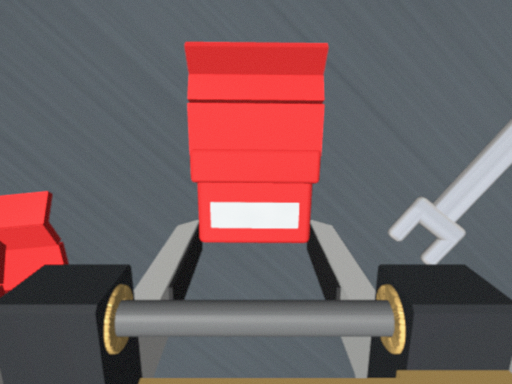

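Gripped: the fin edge is between the pads at (255,240). Lift slowly.

```bash
python3 -m jog '[[0.04,0,0,-0.01,0],[0.04,0,0,-0.015,0],[0.04,0,0,-0.02,0],[0.04,0,0,-0.025,0],[0.04,0,0,-0.025,0],[0.04,0,0,-0.025,0],[0.04,0,0,0,0],[0.04,0,0,0,0]]'
python3 - <<'E'
from station import *
from h import *
p=get_image("wrist");cv2.imwrite("pics/w6.png",p["frame"])
p=get_image("scene");cv2.imwrite("pics/s6.png",cv2.resize(p["frame"][180:330,90:290],None,fx=4,fy=4))
E
```

```text
t: 13.28
ee_pos: [0.4867, -0.3267, 0.1372]
ee_rot: [-2.878, 1.258, 0.001]
ft_force: [0.1, -0.1, -1.8]
opening: 0.0603
```

View pics/w6.png

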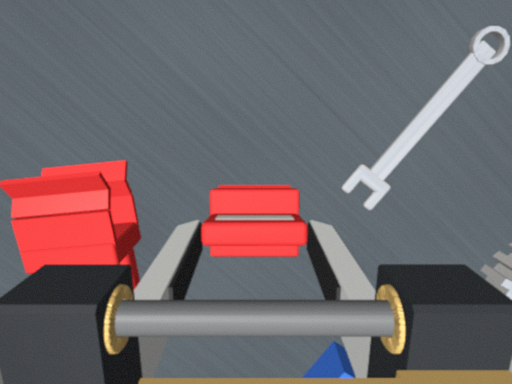

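View pics/s6.png

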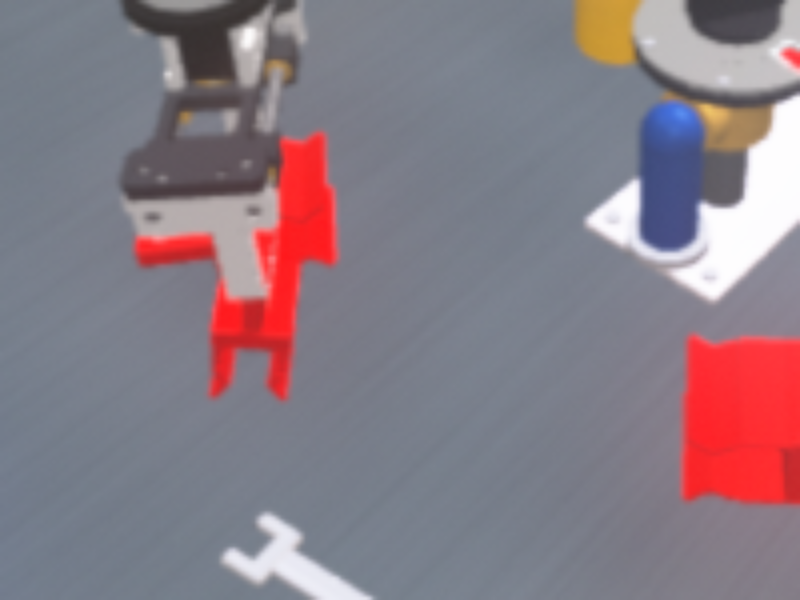

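Both pictures show the clip hanging upright, arms down (scene crop (250,340)). Now lower it onto its arm tips.

```bash
python3 -m jog '[[0.04,0,0,0.02,0],[0.04,0,0,0.016,0],[0.04,0,0,0.004,0],[0.04,0,0,0.003,0],[0.04,0,0,0,0]]'; python3 - <<'E'
from station import *
from h import *
p=get_image("scene");cv2.imwrite("pics/s7.png",cv2.resize(p["frame"][200:310,100:240],None,fx=5,fy=5,interpolation=cv2.INTER_CUBIC))
W=cloud(p);m=(red(p["frame"])>0)&(np.hypot(W[...,0]-.487,W[...,1]+.327)<.06);print(np.percentile(W[m][:,2],[1,3,10]))
E
```

```text
t: 14.0
ee_pos: [0.4871, -0.3277, 0.0948]
ee_rot: [2.878, -1.258, 0.001]
ft_force: [-0.2, 0.3, 0.7]
opening: 0.0599
[-0.00015917  0.00117499  0.01761157]
```

View pics/s7.png

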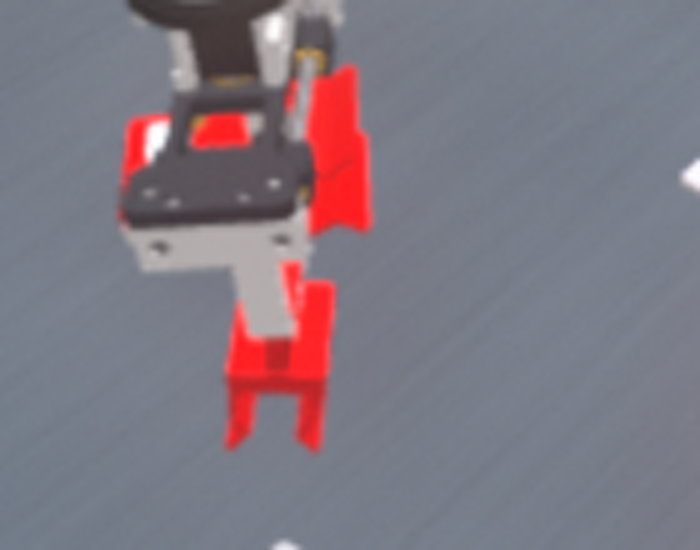

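```bash
python3 -m jog '[[0.04,0,0,0.002,0],[0.04,0,0,0.002,0],[0.04,0,0,0,0]]'; python3 -m jog '[[0.066,0,0,0,0],[0.066,0,0,0,0],[0.094,0,0,0,0],[0.094,0,0,0,0],[0.094,0,0,0,0],[0.094,0,0,-0.04,0],[0.094,0,0,-0.06,0],[0.094,0,-0.04,-0.03,0],[0.094,0,0,0,0],[0.094,0,0,0,0]]'
python3 - <<'E'
from station import *
from h import *
p=get_image("wrist");cv2.imwrite("pics/w8.png",p["frame"]);W=cloud(p)
m=(np.hypot(W[...,0]-.487,W[...,1]+.327)<.06)&(W[...,2]>.08);print(cv2.minAreaRect(W[m][:,:2].astype(np.float32)*1000),np.percentile(W[m][:,2],[2,50,98]),m.sum())
p=get_image("scene");cv2.imwrite("pics/s8.png",cv2.resize(p["frame"][200:310,100:240],None,fx=5,fy=5,interpolation=cv2.INTER_CUBIC))
print(observe()["joint_pos"].round(2))
E
```

```text
t: 14.42
ee_pos: [0.4869, -0.3273, 0.0905]
ee_rot: [-2.878, 1.258, 0.0]
ft_force: [-0.9, 1.5, 3.9]
opening: 0.0602
t: 15.68
ee_pos: [0.5157, -0.3, 0.2199]
ee_rot: [2.879, -1.258, -0.002]
ft_force: [-0.4, -1.0, -0.5]
opening: 0.094
((501.55859375, -313.5124206542969), (80.16339874267578, 98.62882995605469), 40.29511260986328) [0.08311767 0.25845412 0.34389936] 3186
[ 0.03  0.64  0.75  1.67 -0.49  1.03  0.12]
```

View pics/w8.png

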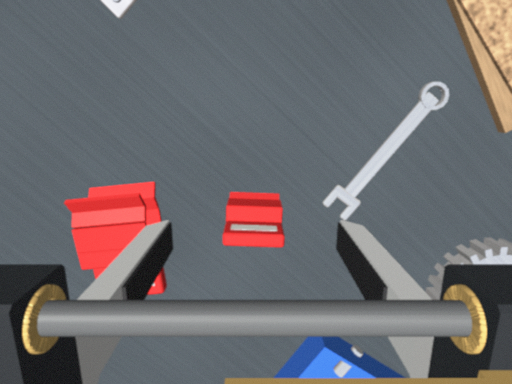

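View pics/s8.png

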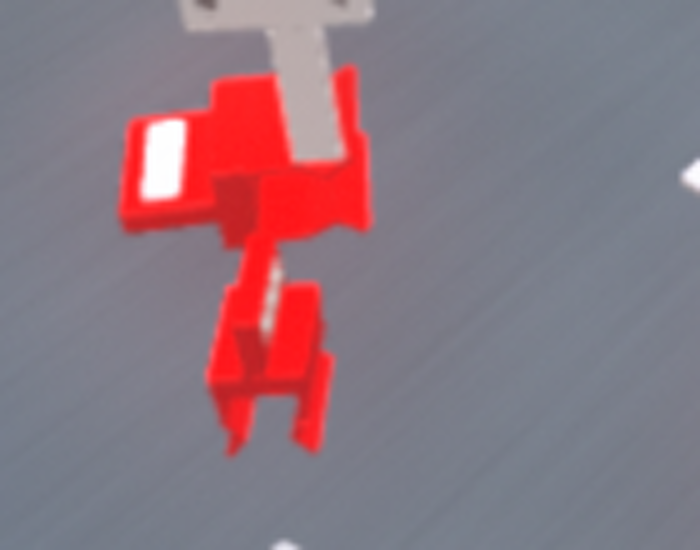

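It stands upright, but the scene crop suggests a slight lean to the left. I'll measure the tilt from depth.

```bash
python3 - <<'E'
from station import *
from h import *
u=np.array([-.735,-.678]);v=np.array([-u[1],u[0]])
for n in("wrist","scene","side"):
    p=get_image(n);W=cloud(p);c=np.array([.487,-.3275])
    m=(np.hypot(W[...,0]-c[0],W[...,1]-c[1])<.05)&(W[...,2]>.004)&(W[...,2]<.12)
    k,l,st,ce=cv2.connectedComponentsWithStats(m.astype(np.uint8));i=1+st[1:,4].argmax();P=W[l==i]
    a=(P[:,:2]-c)@u;b=(P[:,:2]-c)@v;z=P[:,2]
    print(n,"n",len(P))
    t=z>.088; print(" fin top a",np.percentile(a[t],[2,50,98]).round(4),"b",np.percentile(b[t],[2,98]).round(4),"z",np.percentile(z[t],[5,50,98]).round(4)) if t.sum()>5 else 0
    if t.sum()>8: print("  fin dir",cv2.minAreaRect(P[t][:,:2].astype(np.float32)*1000))
    for s,nm in((a<-.004,'far'),(a>.012,'near')):
        t=(z>.045)&(z<.075)&s&(np.abs(b)<.025)
        if t.sum()>15:
            A=np.c_[a[t],b[t],np.ones(t.sum())];q,r,_,_=np.linalg.lstsq(A,z[t],rcond=None);print("  block",nm,t.sum(),"slope deg",np.degrees(np.arctan(q[:2])).round(1),"z at 0",q[2].round(4),"a",np.percentile(a[t],[2,98]).round(4))
    t=z<.02
    if t.sum()>5:print("  low a",np.percentile(a[t],[2,50,98]).round(4),"b",np.percentile(b[t],[2,98]).round(4))
E
```

```text
wrist n 2926
 fin top a [0.0054 0.0105 0.019 ] b [-0.0295  0.0271] z [0.0896 0.0977 0.0994]
  fin dir ((477.0684814453125, -335.06512451171875), (14.55173110961914, 59.50852966308594), 40.3369026184082)
  block far 418 slope deg [53.3 -2.2] z at 0 0.068 a [-0.0107 -0.0043]
  low a [-0.0085 -0.0059 -0.0033] b [-0.029   0.0282]
scene n 668
 fin top a [0.0079 0.0137 0.0222] b [-0.0315  0.0265] z [0.09   0.0987 0.1013]
  fin dir ((473.56878662109375, -335.28125), (14.506771087646484, 61.95682144165039), 41.41120147705078)
  block far 41 slope deg [68.8 -5.2] z at 0 0.0745 a [-0.0078 -0.0043]
  block near 70 slope deg [-14.   -7.2] z at 0 0.0697 a [0.0129 0.0384]
  low a [-0.0062 -0.001   0.036 ] b [-0.0277  0.0276]
side n 880
 fin top a [0.0081 0.0181 0.023 ] b [-0.0296  0.027 ] z [0.0885 0.0958 0.0987]
  fin dir ((474.5570068359375, -337.5064697265625), (16.065505981445312, 57.72489929199219), 41.41659164428711)
  block near 288 slope deg [-34.2   2.2] z at 0 0.0787 a [0.0195 0.0388]
  low a [0.0012 0.0318 0.0368] b [-0.03    0.0272]
```

The fin top is at 99 mm, and the fin centre sits over the middle of the arm tips within about 1 mm, so the clip is upright and the lean was perspective. Turn a quarter and move over the fin at (0.475,-0.336).

```bash
python3 -m jog '[[0.094,-0.001,0.054,0,0],[0.094,0,0,0,-9.8],[0.094,0,0,0,-9.8],[0.094,0,0,0,-9.8],[0.094,0,0,0,-9.8],[0.094,0,0,0,-9.8],[0.094,0,0,0,-9.8],[0.094,0,0,0,-9.8],[0.094,0,0,0,-9.8],[0.094,0,0,0,-9.8],[0.094,0,0,0,0],[0.094,0,0,0,0]]' 60
python3 - <<'E'
from station import *
from h import *
s=observe();print(s["joint_pos"].round(2),np.degrees(2*np.arctan2(s["ee_rot"][1],s["ee_rot"][0])))
p=get_image("wrist");W=cloud(p);cv2.imwrite("pics/w9.png",p["frame"])
m=(np.hypot(W[...,0]-.475,W[...,1]+.336)<.05)&(W[...,2]>.088)&(W[...,2]<.11);print(cv2.minAreaRect(W[m][:,:2].astype(np.float32)*1000),np.percentile(W[m][:,2],[2,50,98]),m.sum())
E
```

```text
t: 17.42
ee_pos: [0.4756, -0.3364, 0.2202]
ee_rot: [-2.944, -1.094, 0.001]
ft_force: [-0.6, 0.6, -0.4]
opening: 0.094
[ 0.36  0.53  0.32  1.7  -0.2   0.94  1.47] -319.2238621841261
((475.8793029785156, -335.22576904296875), (14.190025329589844, 59.830265045166016), 41.003265380859375) [0.09138865 0.09782506 0.09937158] 960
```

View pics/w9.png

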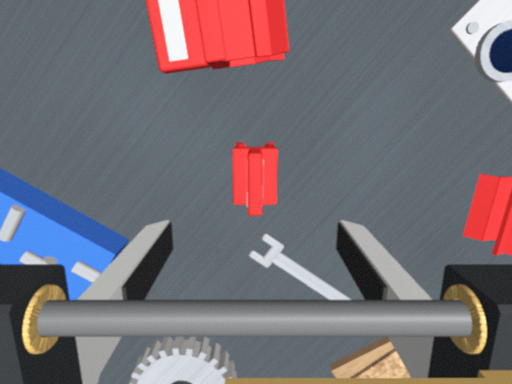

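The fin at (255,180) is symmetric over the block and lines up with the tool (yaw 40.8° against 41.0°). Descend and grip.

```bash
python3 -m jog '[[0.094,0,0,0.055,0],[0.094,0,0,0.055,0],[0.094,0,0,0.03,0],[0.094,0,0,0.013,0],[0.094,0,0,0,0],[0.0,0,0,0,0],[0,0,0,0,0],[0,0,0,0,0],[0,0,0,0,0],[0,0,0,0,0],[0,0,0,0,0],[0,0,0,0,0],[0,0,0,0,0],[0,0,0,0,0],[0,0,0,0,0]]' 60
```

```text
t: 19.35
ee_pos: [0.476, -0.3361, 0.0674]
ee_rot: [-2.943, -1.1, 0.0]
ft_force: [-0.7, 0.2, -0.0]
opening: 0.0137
```

Gripped at 13.7 mm opening. Lift, align with the pipe (turn +43.2°), and carry it over the pipe spot at safe height.

```bash
python3 -m jog '[[0,0,0,-0.02,0],[0,0,0,-0.05,0],[0,0,0,-0.05,0],[0,0,0,-0.05,8.6],[0,0,0,-0.05,8.6],[0,0,0,-0.042,8.6],[0,0,0,0,8.7],[0,0,0,0,8.7],[0,0.0123,-0.0508,0,0],[0,0.0123,-0.0508,0,0],[0,0.0123,-0.0508,0,0],[0,0.0123,-0.0508,0,0],[0,0.0123,-0.0508,0,0],[0,0.0123,-0.0508,0,0],[0,0.0123,-0.0508,0,0],[0,0.0123,-0.0508,0,0],[0,0.0123,-0.0508,0,0],[0,0,0,0,0],[0,0,0,0,0]]'
python3 - <<'E'
from station import *
from h import *
s=observe();print(s["joint_pos"].round(2),np.degrees(2*np.arctan2(s["ee_rot"][1],s["ee_rot"][0])))
for n in("wrist","scene","side"):
    p=get_image(n);f=p["frame"];cv2.imwrite(f"pics/{n}10.png",f if n=="wrist" else cv2.resize(f[90:240,180:360],None,fx=4,fy=4,interpolation=cv2.INTER_CUBIC))
    W=cloud(p);h=cv2.cvtColor(f,cv2.COLOR_BGR2HSV)
    a=(h[...,0]>105)&(h[...,0]<128)&(h[...,1]>150)&(W[...,2]>.10)&(W[...,2]<.14)&(W[...,1]>.06)&(W[...,0]>.5)&(W[...,0]<.7)
    if a.sum()>20:
        P=W[a];t=P[:,2]>np.percentile(P[:,2],90)-.001;print(n,"pipe",a.sum(),"y",np.percentile(P[:,1],[2,98]).round(4),"x",np.percentile(P[:,0],[2,98]).round(4),"top",np.median(P[t],0).round(4))
    m=(red(f)>0)&(np.hypot(W[...,0]-s["ee_pos"][0],W[...,1]-s["ee_pos"][1])<.06)&(W[...,2]>.2);
    if m.sum()>20:
        P=W[m];print(n,"marker",m.sum(),np.percentile(P,[1,99],axis=0).round(4).tolist())
E
```

```text
t: 21.72
ee_pos: [0.6039, 0.1156, 0.329]
ee_rot: [3.14, -0.061, -0.002]
ft_force: [0.9, -0.3, -1.2]
opening: 0.0137
[-0.53  0.51  0.5   1.45 -0.25  1.24 -0.05] -2.2352223415677863
wrist pipe 972 y [0.1108 0.154 ] x [0.592 0.62 ] top [0.6063 0.1329 0.1263]
wrist marker 6084 [[0.5834, 0.0954, 0.2757], [0.6273, 0.147, 0.3611]]
scene pipe 65 y [0.1206 0.1528] x [0.5985 0.6188] top [0.6046 0.1419 0.1279]
scene marker 405 [[0.5826, 0.0835, 0.265], [0.625, 0.1427, 0.3618]]
side pipe 127 y [0.102 0.156] x [0.5879 0.6144] top [0.6059 0.1304 0.1252]
side marker 623 [[0.5797, 0.0803, 0.2634], [0.6252, 0.1417, 0.5049]]
```

View pics/wrist10.png

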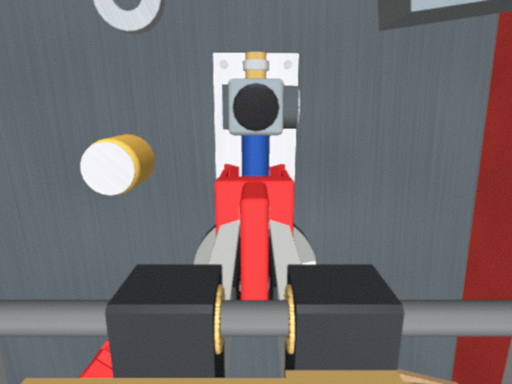

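View pics/scene10.png

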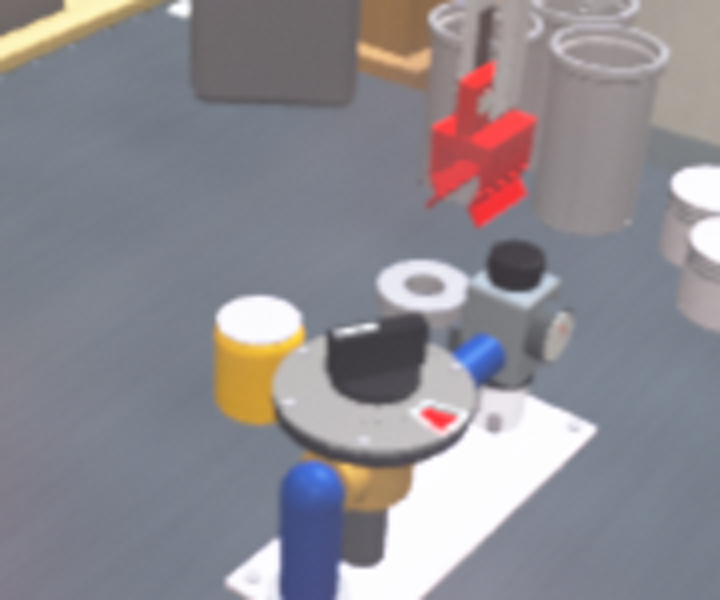

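View pics/side10.png

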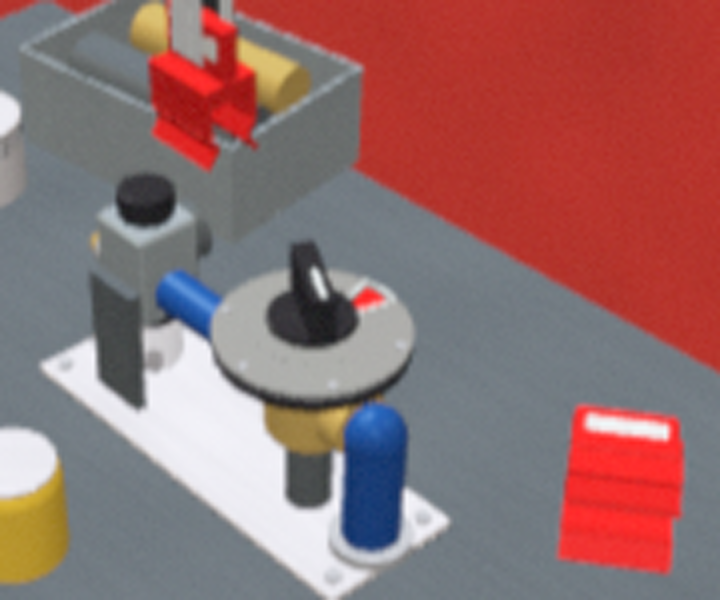

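The clip is upright in the jaws above the pipe. Scene and side depth put its middle at y≈0.112–0.115, and the bare pipe middle is at about (0.605,0.115). A small correction, then down to just above the pipe.

```bash
python3 -m jog '[[0,0.0013,-0.001,0.03,0],[0,0,0,0.045,0],[0,0,0,0.03,0],[0,0,0,0.014,0],[0,0,0,0,0],[0,0,0,0,0]]'
python3 - <<'E'
from station import *
from h import *
ims=[]
for n in("scene","side"):
    p=get_image(n);f=p["frame"];W=cloud(p);ee=observe()["ee_pos"]
    m=(red(f)>0)&(np.hypot(W[...,0]-ee[0],W[...,1]-ee[1])<.06)&(W[...,2]>.125)&(W[...,2]<.26)
    P=W[m];print(n,"marker",m.sum(),np.percentile(P,[1,99],axis=0).round(4).tolist())
    u,v=proj(p,[.605,.115,.13]);u,v=int(u),int(v);ims.append(cv2.resize(f[v-60:v+50,u-55:u+55],(400,400),interpolation=cv2.INTER_CUBIC))
cv2.imwrite("pics/c11.png",np.hstack(ims))
E
```

```text
t: 22.62
ee_pos: [0.6068, 0.1171, 0.2119]
ee_rot: [-3.141, 0.062, -0.004]
ft_force: [-0.3, 0.5, -1.4]
opening: 0.0137
scene marker 444 [[0.5846, 0.0858, 0.1434], [0.6279, 0.1586, 0.2449]]
side marker 510 [[0.5824, 0.0843, 0.1471], [0.6269, 0.1667, 0.2425]]
```

View pics/c11.png

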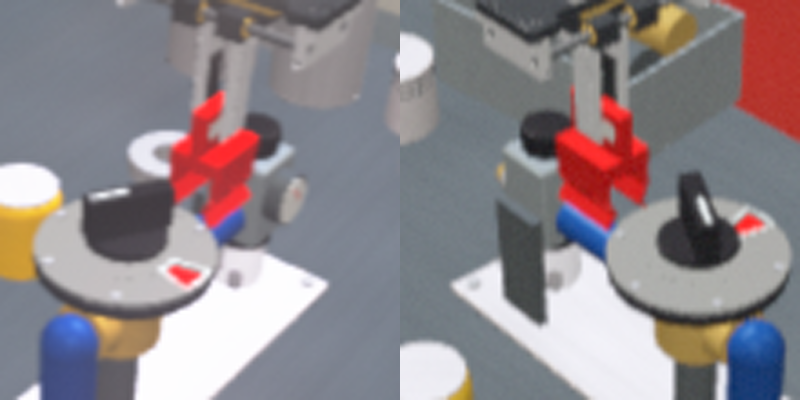

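```bash
python3 -m jog '[[0,-0.001,0.001,0.015,0],[0,0,0,0.012,0],[0,0,0,0.004,0],[0,0,0,0,0]]'; python3 -m jog '[[0,0,0,0.004,0],[0,0,0,0.004,0],[0,0,0,0,0]]';python3 -m jog '[[0,0,0,0.004,0],[0,0,0,0.004,0],[0,0,0,0,0]]'
```

```text
t: 23.22
ee_pos: [0.6046, 0.1163, 0.1792]
ee_rot: [3.141, -0.061, -0.001]
ft_force: [-0.4, 0.1, -1.6]
opening: 0.0136
t: 23.6
ee_pos: [0.6061, 0.1164, 0.1747]
ee_rot: [-3.139, 0.061, -0.006]
ft_force: [-2.6, -0.3, 15.8]
opening: 0.0132
t: 23.98
ee_pos: [0.605, 0.1166, 0.1643]
ee_rot: [-3.14, 0.061, -0.002]
ft_force: [-0.7, 0.5, 1.5]
opening: 0.0137
```

It passed the widest point (15.8 N, then a drop). Continue down to the seat.

```bash
python3 -m jog '[[0,0,0,0.005,0],[0,0,0,0.005,0],[0,0,0,0,0]]';python3 -m jog '[[0,0,0,0.003,0],[0,0,0,0.002,0],[0,0,0,0,0]]'
python3 - <<'E'
from station import *
from h import *
ims=[]
for n in("scene","side"):
    p=get_image(n);f=p["frame"]
    u,v=proj(p,[.605,.115,.13]);u,v=int(u),int(v);ims.append(cv2.resize(f[v-60:v+50,u-55:u+55],(400,400),interpolation=cv2.INTER_CUBIC))
cv2.imwrite("pics/c12.png",np.hstack(ims))
E
```

```text
t: 24.35
ee_pos: [0.6043, 0.1164, 0.1517]
ee_rot: [3.14, -0.061, -0.002]
ft_force: [3.3, 0.8, -11.1]
opening: 0.0137
t: 24.72
ee_pos: [0.6045, 0.1163, 0.1494]
ee_rot: [-3.141, 0.061, 0.0]
ft_force: [-2.2, -0.3, 4.1]
opening: 0.0132
```

View pics/c12.png

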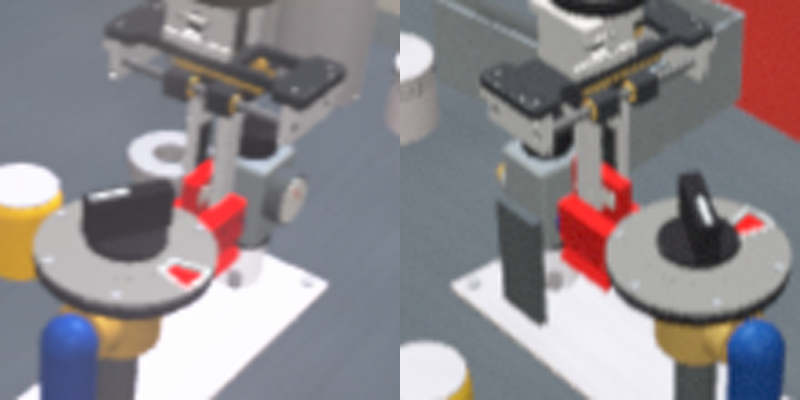

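It snapped in (the force went to -11 N as it pulled itself on). A small extra press will confirm it's home.

```bash
python3 -m jog '[[0,0,0,0.002,0],[0,0,0,0,0]]'
```

```text
t: 25.08
ee_pos: [0.6046, 0.1163, 0.1494]
ee_rot: [-3.14, 0.061, -0.001]
ft_force: [-6.1, -0.6, 18.6]
opening: 0.0136
```

Hard stop: 18.6 N with no movement. Relax, release, retreat and check.

```bash
python3 -m jog '[[0,0,0,-0.002,0],[0.04,0,0,0,0],[0.04,0,0,0,0],[0.06,0,0,0,0],[0.06,0,0,0,0],[0.06,0,0,-0.03,0],[0.06,0,0,-0.05,0],[0.06,0,0,-0.06,0],[0.06,0,0,-0.06,0],[0.06,-0.05,0,0,0],[0.06,-0.06,0,0,0],[0.06,-0.06,0,0,0],[0.06,0,0,0,0],[0.06,0,0,0,0]]'
python3 - <<'E'
from station import *
from h import *
ims=[]
for n in("scene","side","wrist"):
    p=get_image(n);f=p["frame"];W=cloud(p)
    if n=="wrist": cv2.imwrite("pics/w13.png",f)
    m=(red(f)>0)&(np.hypot(W[...,0]-.605,W[...,1]-.115)<.06)&(W[...,2]>.07)&(W[...,2]<.26)
    P=W[m];print(n,"marker",m.sum(),np.percentile(P,[1,99],axis=0).round(4).tolist())
    t=P[:,2]>.172
    if t.sum()>8:print("  fin top",cv2.minAreaRect(P[t][:,:2].astype(np.float32)*1000),np.median(P[t][:,2]))
    if n!="wrist":
        u,v=proj(p,[.605,.08,.13]);u,v=int(u),int(v);ims.append(cv2.resize(f[v-60:v+60,u-60:u+60],(400,400),interpolation=cv2.INTER_CUBIC))
        cv2.imwrite(f"pics/{n}13.png",f)
cv2.imwrite("pics/c13.png",np.hstack(ims))
E
```

```text
t: 26.82
ee_pos: [0.4356, 0.1232, 0.349]
ee_rot: [-3.14, 0.06, -0.003]
ft_force: [0.3, 0.0, -0.0]
opening: 0.0597
scene marker 233 [[0.5951, 0.0857, 0.0864], [0.6258, 0.1539, 0.1833]]
  fin top ((604.4075317382812, 115.3733139038086), (11.966483116149902, 58.31865692138672), 0.659453272819519) 0.1805437798628411
side marker 373 [[0.5803, 0.0854, 0.085], [0.6104, 0.1464, 0.1808]]
  fin top ((603.5014038085938, 114.4903793334961), (58.00729751586914, 15.09870719909668), 86.69094848632812) 0.17845641411532298
wrist marker 2562 [[0.5818, 0.0898, 0.0851], [0.6219, 0.1474, 0.1813]]
  fin top ((604.9754028320312, 118.02664947509766), (58.714027404785156, 14.347935676574707), 87.69536590576172) 0.17961907037156755
```

View pics/c13.png

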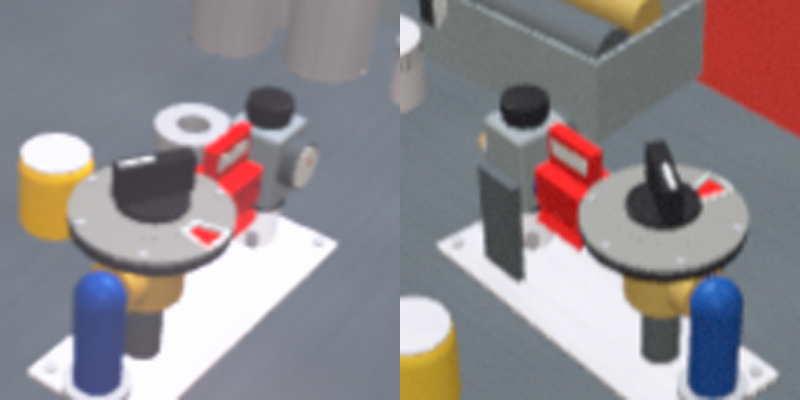

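View pics/w13.png

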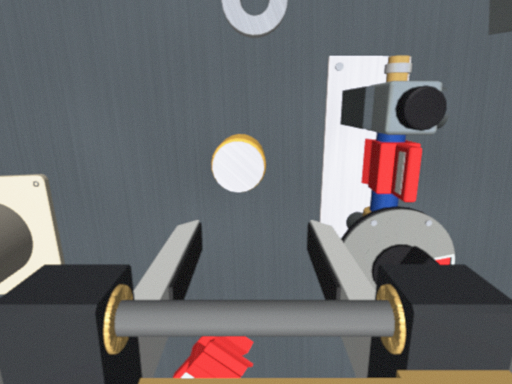

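View pics/scene13.png

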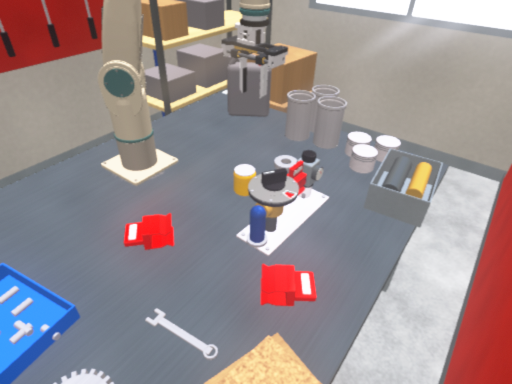

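The final pictures show the marker upright on the pipe between housing and filter, with blue pipe on both sides (wrist (392,170)). Its fin top is at about 180 mm against 181 nominal. The window at scene crop (205,235) is solid red. The tin, bearing and spanner are undisturbed and the gripper is clear.

```bash
python3 -c "
from station import *
sign_off()"
```

```text
the job is handed in; nothing more can be done
```

The job is done and handed in at about 27 s of the 67 s allowed: the air feed is shut, and the small red marker is snapped onto the blue pipe with its fin upright.

**Valve:** I turned the wheel about 106° clockwise by its grip bar. After release the window showed only red, centred to within about 1°, and the final camera views still showed solid red.

**Marker:** I picked the smallest of the three clips. Since the tool could only point down, I pinched the end of its fin lightly and lifted, so it swung upright. I then stood it on its arm tips, gripped it again across the fin and pressed it onto the pipe. The force peaked at about 16 N, dropped as it snapped on, and then held at 18.6 N with no further movement.

**Last checks:**
- **Height:** the fin top measured 178–181 mm from the three cameras, against the expected 181 mm.
- **Position:** the marker's middle along the pipe measured y = 0.114–0.118 m, against my target of about 0.115 m. The three cameras differed by about 3 mm, and about 12 mm is free at each end.
- **Surroundings:** the tin, bearing and spanner look undisturbed. I judged that by eye and did not measure their positions. The gripper was clear of everything.

No check failed. At one point the standing marker looked tilted in a picture, but depth measurements showed it was upright.

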